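# Log a rusty crankcase bearing and its matching spare by pointing

## Robot

A 6-joint arm with a two-finger parallel gripper is mounted at the origin on the work surface. World frame = base frame: x ahead of the robot, y to its left, z up, the work surface at z = 0. Lengths are in mm, angles in rad, forces in N, time in s.
With the tool pointing down it reaches from about 275 to 1000 mm from the base axis. Payload 8.4 kg.
Tool frame: the origin (TCP) lies at the centre of the arm's flange, where the gripper is bolted on; the fingertips stand 173 mm ahead of it and the grasp point (between the pads) lies 155 mm ahead of it (r.nose_length is the distance from the TCP to the fingertips, in mm); z points along the fingers, y is the direction in which the jaws open and shut (so a half turn about z gives the same grasp; the last joint's range is limited). The gripper opens to 85 mm and grips with 20 to 120 N. Pads are 22 mm wide; open, the fingers measure 114 mm over their backs; the gripper's body (76 mm by 85 mm) begins 54 mm behind the grasp point. The pads swing forward as they close: fully open they stand 13 mm farther back than shut.
Start: joints at [-1.3, 0.353, 1.633, -0, 1.155, -0.002], TCP at [168.392, -601.892, 404.681] pointing down, gripper open.
Joint ranges: [-2.63, 2.63], [-0.92, 2.1], [0.06, 2.66], [-1.3, 4.44], [0, 2.69], [-3.02, 3.02]. Speed limits (rad/s): [2.22, 2.22, 2.79, 3.14, 3.14, 3.14].

## Interface

Orientations are given as [roll, pitch, yaw] about the fixed x, y, z axes, in that order (R = Rz(yaw) Ry(pitch) Rx(roll)).
In Python, from rig import r, grab_frame, workorder gives the robot as it stands.
- The arm moves only by the tool carry_out, never from a script. Its argument "steps" is a list that holds one entry, the list of rows, each a list of 5 numbers: the opening in per cent of the stroke, from 0 (shut) to 100 (fully open), then the shift along the tool's x, y, z in m, then the turn about the tool's z in degrees. In form: [[[jaw, x, y, z, spin], ...]]. A call has 1 to 8 rows; each row is the pose to reach, as a shift and turn from the pose measured when the call began, along the tool's axes at that moment; what a row does not reach only later rows make up. A row lasts 1/10 s, in which the tool goes at most 50 mm and 8.59 degrees, less where a joint would pass 70% of its speed; a pose out of reach is approached as far as the arm can. A call with a gripper value outside its range is refused whole. The fingers move at their own pace and stop on an object; "squeeze" is the grip in N (left out, the last holds). Time passes only in rows, so rows that repeat a pose let the fingers close. It gives the time, the measured TCP pose, the force and the opening at its end, in the units of the state.
- r.sense(): the state, without advancing time (a new reading comes with each control period).
- grab_frame(name): name is "scene" or "side" or "wrist"; returns a dict with "image" (420x560x3 uint8, red, green, blue), "intrinsics" (3x3 intrinsics, pixels), "eye" and "rotation" of the camera in the world; the wrist camera has in their place "T_tool_cam" (4x4, takes a point from camera to tool coordinates, whose origin is the TCP and whose axes are the flange's). Camera axes: x right, y up, looking along -z (the intrinsics and any distortion apply to the point x, -y, -z); pixel columns grow to the right and rows downward; lengths in mm; the calibration is good to about 2 mm. A picture is of the moment at which its call begins: read the wrist's pose just before it. There is no depth.
- workorder.sign_off(): hands the job in, once; it reports no verdict.
The state is a dict: "clock": time; "qpos": joint angles; "qvel": joint speeds; "joint_efforts": joint torques, N m; "eef_pos": TCP position; "tcp_rot": TCP orientation; "contact_force": force on the tool from outside, world axes, zero at the start; "wrist_torque": the same for the moment, N m; "opening": opening from 0.0 (shut) to 1.0 (fully open).
Only numpy, scipy, OpenCV 4.12 (cv2) and the standard library are available. Lean on these libraries where they do the work, as an engineer would, in place of code of your own. Each camera call takes 0.05 s, during which the arm holds its last target.

## Task

The rusty brown bearing in the aluminium crankcase has to be replaced: show the bench camera which one it is by pointing at it with shut fingers straight down, fingertips two or three centimetres above its middle, and keep still there for two seconds; then point in the same way, again for two seconds, at the loose spare on the plywood board that has the same size. After that press the green button right down, let it come back up and draw the hand away. Never touch the crankcase, the board or any bearing, do not come down low over any of the other bearings (cross them at least ten centimetres up), do not press the red button, and lift or shift nothing.

Things in the scene. Friction and masses are not known exactly. Their poses are not given: they have to be found in the camera images.
- casing: Half of an engine crankcase, cast aluminium, fixed, lying flat, about 180 x 180 mm in outline. Three equal bearing seats at (-40,-45), (-40,45), (45,0) mm in its frame, rims 53 mm above the table; bolt bosses around the edge reach 47 mm. Origin on the table at its middle, z up. Which seat holds which bearing changes.
- rusty_top (a point): Centre of the top face of the rusty brown bearing (52 mm outside diameter, 22 mm bore, 15 mm thick) seated in the crankcase; its top face is 56 mm above the table. z up. This is the first thing to point at.
- good_a_top (a point): Centre of the top face of a good bearing in the crankcase, bright steel with a black seal, 52 mm outside diameter, top 56 mm above the table. z up. Not to be pointed at.
- good_b_top (a point): Centre of the top face of the other good bearing in the crankcase, same look and size as good_a. z up. Not to be pointed at.
- board: Plywood board 100 x 270 x 18 mm, fixed flat on the table, long side along its own y, with three loose spare bearings in a row on it, about 85 mm apart, in changing order. Origin at the centre of its underside.
- spare_small_top (a point): Centre of the top face of the small loose spare bearing: bright steel with a blue seal, 35 mm outside diameter, 11 mm thick; top 29 mm above the table. z up. Not to be pointed at.
- spare_medium_top (a point): Centre of the top face of the medium loose spare bearing: bright steel with a blue seal, 52 mm outside diameter, 15 mm thick (the size of the rusty one); top 33 mm above the table. z up. This is the second thing to point at.
- spare_large_top (a point): Centre of the top face of the large loose spare bearing: bright steel with a blue seal, 72 mm outside diameter, 17 mm thick; top 35 mm above the table. z up. Not to be pointed at.
- green_top (a point): Centre of the top of the green push button (32 mm diameter), 52 mm above the table when up, pressed straight down. It stands with the red one on a grey pad 60 x 124 x 30 mm; the buttons are 62 mm apart and may be swapped.
- green (a joint): Travel of the green button in m: 0 up, 0.006 fully down; a spring returns it; fully down takes about 5 N.
- red_top (a point): Centre of the top of the red push button, same size and height as the green one. Not to be pressed.
- red (a joint): Travel of the red button in m: 0 up, 0.006 fully down.
- spray: Spray can, white with a green band and red cap, 58 mm diameter, 190 mm tall, loose, to the left. Origin at the centre of its underside.
- mug: Blue mug, 80 mm diameter, 90 mm tall, loose, beyond the work. Origin at the centre of its underside.
- screwdriver: Screwdriver with a red handle, lying loose at the right, about 200 mm long along its own x.
- wrench: Steel wrench lying loose beyond the board, about 180 mm long along its own x.
- mallet: Rubber mallet with a wooden handle lying loose to the left of the crankcase, about 260 mm long along its own x.
- rusty: The bearing whose top centre is rusty_top. Origin at its centre on the underside, z up.
- good_a: The bearing whose top centre is good_a_top. Origin at its centre on the underside, z up.
- good_b: The bearing whose top centre is good_b_top. Origin at its centre on the underside, z up.
- spare_small: The bearing whose top centre is spare_small_top. Origin at its centre on the underside, z up.
- spare_medium: The bearing whose top centre is spare_medium_top. Origin at its centre on the underside, z up.
- spare_large: The bearing whose top centre is spare_large_top. Origin at its centre on the underside, z up.

How it is judged (in metres and radians):
On the way, in this order (a step that is already met when the one before it is completed fails the run):
1. the fingertips point at the rusty bearing from just above and dwell (horizontal distance between the grasp point and rusty_top below 0.02 m and z of the grasp point in the frame of rusty_top between 0.004 and 0.065 m), for 1.5 s.
2. the fingertips point at the medium spare from just above and dwell (horizontal distance between the grasp point and spare_medium_top below 0.02 m and z of the grasp point in the frame of spare_medium_top between 0.004 and 0.065 m), for 1.5 s.
3. the green button is pressed right down (value of joint green above 0.0045 m), for 0.05 s.
At the end, for the whole second after the job is handed in: Both buttons back up (under 1.5 mm), the spares at rest within 6 mm and the other loose things within 20 mm of where they started. Pointing: grasp point (19 mm behind the fingertips) within 20 mm sideways of the bearing's centre and 4 to 65 mm above its top for 1.5 s (value of joint each of green, red below 0.0015 m and distance of each of spare_small_top, spare_medium_top, spare_large_top from where it was at the start of the episode below 0.006 m and linear speed of each of spare_small, spare_medium, spare_large below 0.02 m/s and distance of each of spray, mug, screwdriver, wrench, mallet from where it was at the start of the episode below 0.02 m); the robot touches nothing.
It fails at once if the robot touches the crankcase, the board or a bearing (contact force between any of the fingers, the arm and casing above 0.5 N or contact force between any of the fingers, the arm and rusty above 0.5 N or contact force between any of the fingers, the arm and good_a above 0.5 N or contact force between any of the fingers, the arm and good_b above 0.5 N or contact force between any of the fingers, the arm and board above 0.5 N or contact force between any of the fingers, the arm and spare_small above 0.5 N or contact force between any of the fingers, the arm and spare_medium above 0.5 N or contact force between any of the fingers, the arm and spare_large above 0.5 N).
It fails at once if a spare bearing is shifted or lifted (over 6 mm) (distance of any of spare_small_top, spare_medium_top, spare_large_top from where it was at the start of the episode above 0.006 m).
It fails at once if the fingers come down over a wrong bearing (grasp point within 20 mm sideways and 65 mm above it) ((horizontal distance between the grasp point and good_a_top below 0.02 m and z of the grasp point in the frame of good_a_top below 0.065 m) or (horizontal distance between the grasp point and good_b_top below 0.02 m and z of the grasp point in the frame of good_b_top below 0.065 m) or (horizontal distance between the grasp point and spare_small_top below 0.02 m and z of the grasp point in the frame of spare_small_top below 0.065 m) or (horizontal distance between the grasp point and spare_large_top below 0.02 m and z of the grasp point in the frame of spare_large_top below 0.065 m)).
It fails at once if the red button is pressed (over 2 mm) (value of joint red above 0.002 m).
It fails at once if a bystander is shifted or lifted (over 20 mm) (distance of any of spray, mug, screwdriver, wrench, mallet from where it was at the start of the episode above 0.02 m).
It also fails if it takes over 64 s, if anything falls off the work surface, if the arm or the gripper's body presses on something with over 40 N, if the wrist force passes 120 N, or if a joint passes its speed limit or range.

## Working session

There is one attempt and no reset: what is moved stays moved. The work goes in short steps, Python scripts to look and compute and a tool call to move; the robot and the scene stay as the last step left them, time stands still between calls to the robot, and variables do not carry over. Pictures are saved under pics/ and viewed, and the job is handed in when it is done.

Besides the shell and the picture viewer there is one more tool, called after "Call:" in YAML: its name, and indented under it one key for each argument. carry_out: Moves the arm, as the interface text tells. Its arguments: {"type":"object","properties":{"steps":{"type":"array","items":{"type":"array","items":{"type":"array","items":{"type":"number"}}}},"squeeze":{"type":"number"}},"required":["steps"]}

```bash
mkdir -p pics; ls; python3 - <<'E'
from rig import r, grab_frame, workorder
import cv2
s=r.sense(); print(s['clock'],s['eef_pos'],s['tcp_rot'],s['opening'])
for n in ['scene','side','wrist']:
    f=grab_frame(n); cv2.imwrite(f'pics/{n}0.png',f['image'][:,:,::-1])
    print(n,{k:v for k,v in f.items() if k!='image'})
E
```

```text
pics
0.0 [ 168.32178758 -601.64925073  403.9667472 ] [-3.14022916e+00  2.30695888e-05  2.72832976e-01] 1.0000028460921067
scene {'intrinsics': array([[460.86861477,   0.        , 272.77854859],
       [  0.        , 460.86861477, 208.7310903 ],
       [  0.        ,   0.        ,   1.        ]]), 'eye': array([1291.92605938, -246.60942594, 1137.84969066]), 'rotation': array([0.62012205, 0.01319995, 1.19425746])}
side {'intrinsics': array([[394.92955431,   0.        , 274.62739788],
       [  0.        , 394.92955431, 202.20367761],
       [  0.        ,   0.        ,   1.        ]]), 'eye': array([226.85330381, 632.12184382, 772.05066354]), 'rotation': array([ 0.79757226, -0.01409303, -2.61697785])}
wrist {'intrinsics': array([[334.66150442,   0.        , 279.03726012],
       [  0.        , 334.66150442, 205.42670203],
       [  0.        ,   0.        ,   1.        ]]), 'T_tool_cam': array([[ 9.46816136e-04,  9.64587322e-01,  2.63762019e-01,
         6.68842796e+01],
       [ 9.99999545e-01, -9.43825226e-04, -1.38055734e-04,
         5.52084931e-01],
       [ 1.15778436e-04,  2.63762030e-01, -9.64587776e-01,
         3.03276140e+01],
       [ 0.00000000e+00,  0.00000000e+00,  0.00000000e+00,
         1.00000000e+00]])}
```

View pics/scene0.png

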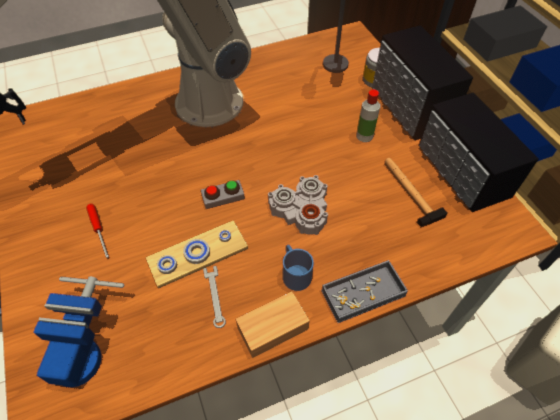

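View pics/side0.png

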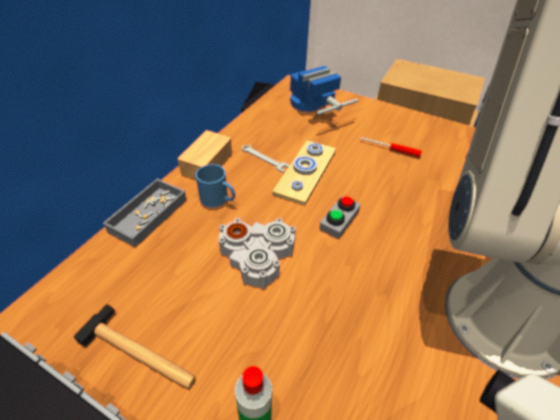

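View pics/wrist0.png

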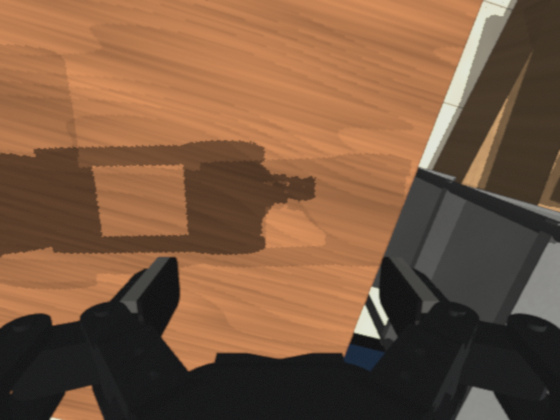

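The scene view shows the rusty bearing at about (310,212) and the spares at (166,264) medium, (197,250) large and (225,236) small. Green is at (232,186) and red at (212,191). I'll measure these in both fixed views.

```bash
cat > h.py <<'E'
import numpy as np, cv2
from scipy.spatial.transform import Rotation as R
def cast(f,uv,z,eye=None,Rm=None):
    K=f['intrinsics']; d=np.linalg.inv(K)@[uv[0],uv[1],1]; d=np.array([d[0],-d[1],-d[2]])
    if eye is None: eye=f['eye']; Rm=R.from_euler('xyz',f['rotation']).as_matrix()
    d=Rm@d; return eye+d*(z-eye[2])/d[2]
def blobs(img,lo,hi,minA=20):
    h=cv2.cvtColor(img,cv2.COLOR_RGB2HSV); m=cv2.inRange(h,np.array(lo),np.array(hi))
    n,l,st,c=cv2.connectedComponentsWithStats(m); return [(st[i],c[i]) for i in range(1,n) if st[i][4]>=minA],m
E
python3 - <<'E'
from h import *
from rig import grab_frame
roi={'scene':(130,160,350,290),'side':(200,120,380,300)}
for n in roi:
    f=grab_frame(n); x0,y0,x1,y1=roi[n]; im=f['image'][y0:y1,x0:x1].copy()
    cv2.imwrite(f'pics/{n}z.png',cv2.resize(im[:,:,::-1],None,fx=3,fy=3,interpolation=cv2.INTER_CUBIC))
    for nm,lo,hi,z in [('green',(45,100,50),(85,255,255),52),('red',(0,200,90),(5,255,255),52),('red2',(174,180,90),(180,255,255),52),('blue',(100,60,40),(125,255,255),33),('rust',(0,140,40),(12,255,170),56)]:
        for st,c in blobs(im,lo,hi,12)[0]:
            bx=np.array([st[0]+(st[2]-1)/2+x0,st[1]+(st[3]-1)/2+y0])
            print(n,nm,st,(c+[x0,y0]).round(1),bx,cast(f,bx,z).round(0)[:2])
E
```

```text
scene green [96 21 11  9 72] [231.2 184.8] [231. 185.] [437. -59.]
scene red [76 26 11  9 78] [211.2 190. ] [211. 190.] [ 432. -121.]
scene blue [90 71 10  8 24] [224.5 234.9] [224.5 234.5] [ 585. -130.]
scene blue [ 56  81  21  18 132] [196.1 249.5] [196.  249.5] [ 602. -219.]
scene blue [157  86  15   9  37] [291.1 249.8] [294. 250.] [705.  33.]
scene blue [154  91  29  26 238] [298.6 269.1] [298.  263.5] [748.  26.]
scene blue [29 97 15 13 63] [166.1 263.1] [166. 263.] [ 612. -307.]
scene rust [ 0  0 12  4 31] [134.4 161.2] [135.5 161.5] [ 238. -307.]
scene rust [74 25 15 14 90] [211.8 193.4] [211.  191.5] [ 441. -123.]
scene rust [96 28 13  6 28] [232.5 191.3] [232.  190.5] [461. -64.]
scene rust [72 37 16 13 29] [206.8 205. ] [209.5 203. ] [ 480. -139.]
scene rust [89 40 22  6 23] [229.7 202.5] [229.5 202.5] [500. -85.]
scene rust [138  43  12  15  24] [271.5 211.5] [273.5 210. ] [573.  24.]
scene rust [172  44  18  15 176] [310.5 211.1] [310.5 211. ] [616. 122.]
scene rust [189  57   9  16  20] [323.9 225.1] [323.  224.5] [672. 135.]
scene rust [151  58   8   8  15] [284.9 221.
[... 195 characters left out ...]
3  32  59] [283.  278.1] [284.  273.5] [773. -25.]
scene rust [174 107  10  23  26] [310.6 278.7] [308.5 278. ] [809.  29.]
side green [129  90  14  12 126] [335.6 215.1] [335.5 215.5] [431. -49.]
side red [141  77  13   9  88] [346.6 201.1] [347. 201.] [ 427. -113.]
side blue [  0   0  31  14 278] [212.4 124.6] [215.  126.5] [ 948. -239.]
side blue [95 38 10 12 39] [298.6 163.4] [299.5 163.5] [ 616. -210.]
side blue [106  38   9  11  36] [311.3 163.2] [310. 163.] [ 590. -228.]
side blue [  0  45  34  41 985] [212.8 185.3] [216.5 185. ] [771.  -5.]
side rust [140  79  15   8  33] [346.5 203.5] [347.  202.5] [ 423. -104.]
side rust [ 27 104  20  14 201] [236.6 230.4] [236.5 230.5] [616. 124.]
```

Both views agree:

| Target | x (mm) | y (mm) |
|---|---|---|
| Rusty | 616 | 123 |
| Medium spare | 612 | -307 |
| Green | about 434 | -54 |

Next I shut the fingers and travel high towards the rusty one.

Call:
carry_out:
  steps:
    - [[0,0.034,-0.031,0,0],[0,0.068,-0.062,0,0],[0,0.102,-0.093,0,0],[0,0.136,-0.124,0,0],[0,0.17,-0.155,0,0],[0,0.204,-0.186,0,0],[0,0.238,-0.217,0,0],[0,0.27,-0.248,0,0]]

```text
clock: 1.05
eef_pos: [362.2, -288.5, 404.7]
tcp_rot: [-3.141, -0.0, 0.273]
contact_force: [0.8, 0.1, -0.9]
opening: 0.0
```

```bash
cat >> h.py <<'E'
def delta(s,P):
    Rm=R.from_euler('xyz',s['tcp_rot']).as_matrix(); return (Rm.T@(np.array(P)-s['eef_pos'])).round(1)
def wcast(f,s,uv,z):
    Rt=R.from_euler('xyz',s['tcp_rot']).as_matrix(); T=f['T_tool_cam']
    return cast(f,uv,z,s['eef_pos']+Rt@T[:3,3],Rt@T[:3,:3])
E
python3 - <<'E'
from h import *
from rig import r
s=r.sense(); print(s['clock'],s['eef_pos'],s['tcp_rot'],s['opening'],delta(s,[616,123,404]))
E
```

```text
1.05 [ 362.21559165 -288.53401472  404.69418011] [-3.14139810e+00 -4.38300175e-04  2.72627449e-01] 0.00040059651349998995 [ 355.2 -328.     0.9]
```

Call:
carry_out:
  steps:
    - [[0,0.034,-0.031,0,0],[0,0.068,-0.062,0,0],[0,0.102,-0.093,0,0],[0,0.136,-0.124,0,0],[0,0.17,-0.155,0,0],[0,0.204,-0.186,0,0],[0,0.238,-0.217,0,0],[0,0.27,-0.248,0,0]]

```text
clock: 1.85
eef_pos: [556.3, 25.0, 404.9]
tcp_rot: [-3.142, -0.001, 0.273]
contact_force: [-0.2, -0.5, -0.9]
opening: -0.003
```

Call:
carry_out:
  steps:
    - [[0,0.034,-0.031,0,0],[0,0.068,-0.062,0,0],[0,0.09,-0.085,0,0],[0,0.09,-0.085,0,0],[0,0.09,-0.085,0,0]]

```text
clock: 2.35
eef_pos: [619.9, 131.6, 404.5]
tcp_rot: [3.141, 0.0, 0.274]
contact_force: [-1.1, -0.3, 0.0]
opening: 0.002
```

```bash
python3 - <<'E'
from h import *
from rig import r,grab_frame
s=r.sense(); print(s['clock'],s['eef_pos'],s['tcp_rot'],s['opening'])
f=grab_frame('wrist'); cv2.imwrite('pics/wrist1.png',f['image'][:,:,::-1])
for nm,lo,hi in [('rust',(0,130,30),(12,255,190))]:
    for st,c in blobs(f['image'],lo,hi,300)[0]:
        bx=[st[0]+(st[2]-1)/2,st[1]+(st[3]-1)/2]; print(nm,st,bx,wcast(f,s,bx,56).round(0))
print(delta(s,[616,123,404]))
E
```

```text
2.35 [619.88698999 131.56572923 404.45032142] [3.14149091e+00 3.41015967e-04 2.74429726e-01] 0.0015588934137954489
rust [ 152    0  294  144 8594] [np.float64(298.5), np.float64(71.5)] [724. 142.  56.]
rust [256   0  79  20 450] [np.float64(295.0), np.float64(9.5)] [770. 159.  56.]
rust [117   9 100  42 419] [np.float64(166.5), np.float64(29.5)] [725. 261.  56.]
rust [132  49 113  21 780] [np.float64(188.0), np.float64(59.0)] [707. 239.  56.]
rust [ 502   66   58   46 1167] [np.float64(530.5), np.float64(88.5)] [767. -63.  56.]
rust [   0   74  254  228 6313] [np.float64(126.5), np.float64(187.5)] [578. 273.  56.]
rust [164 115 107  34 430] [np.float64(217.0), np.float64(131.5)] [653. 200.  56.]
rust [ 305  145  157  166 7132] [np.float64(383.0), np.float64(227.5)] [607.  19.  56.]
rust [ 261  166   51   51 1652] [np.float64(286.0), np.float64(191.0)] [616. 123.  56.]
rust [  1 219 149  41 447] [np.float64(75.0), np.float64(239.0)] [510. 315.  56.]
rust [ 39 269 123  50 663] [np.float64(100.0), np.float64(293.5)] [456. 282.  56.]
rust [   0  287   79   73 1444] [np.float64(39.0), np.float64(323.0)] [402. 341.  56.]
[-6.1  7.2  0.5]
```

View pics/wrist1.png

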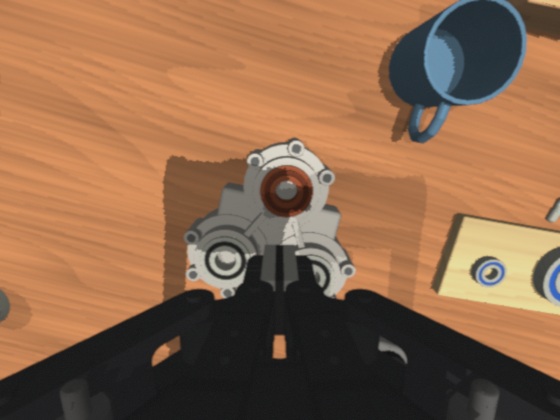

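The wrist view shows the rusty bearing at pixel (286,191), which casts to (616,123) and agrees with both fixed views. I'll lower to about 25 mm above it and dwell.

Call:
carry_out:
  steps:
    - [[0,-0.006,0.007,0.02,0],[0,-0.006,0.007,0.05,0],[0,-0.006,0.007,0.08,0],[0,-0.006,0.007,0.11,0],[0,-0.006,0.007,0.135,0],[0,-0.006,0.007,0.15,0],[0,-0.006,0.007,0.15,0],[0,-0.006,0.007,0.15,0]]

```text
clock: 3.2
eef_pos: [615.9, 121.9, 255.4]
tcp_rot: [3.141, -0.0, 0.273]
contact_force: [-0.7, -0.2, 0.1]
opening: -0.002
```

Call:
carry_out:
  steps:
    - [[0,0,0,0,0],[0,0,0,0,0],[0,0,0,0,0],[0,0,0,0,0],[0,0,0,0,0],[0,0,0,0,0],[0,0,0,0,0],[0,0,0,0,0]]

```text
clock: 4.0
eef_pos: [615.9, 121.9, 255.3]
tcp_rot: [3.141, -0.0, 0.273]
contact_force: [-0.7, 1.2, -0.9]
opening: -0.005
```

Call:
carry_out:
  steps:
    - [[0,0,0,0,0],[0,0,0,0,0],[0,0,0,0,0],[0,0,0,0,0],[0,0,0,0,0],[0,0,0,0,0],[0,0,0,0,0],[0,0,0,0,0]]

```text
clock: 4.8
eef_pos: [615.9, 121.9, 255.3]
tcp_rot: [3.141, -0.0, 0.273]
contact_force: [0.1, -0.4, 0.1]
opening: -0.005
```

Call:
carry_out:
  steps:
    - [[0,0,0,0,0],[0,0,0,0,0],[0,0,0,0,0],[0,0,0,0,0],[0,0,0,0,0],[0,0,0,0,0],[0,0,0,0,0],[0,0,0,0,0]]

```text
clock: 5.6
eef_pos: [615.9, 121.9, 255.3]
tcp_rot: [3.141, -0.0, 0.273]
contact_force: [0.3, -0.1, 0.6]
opening: 0.002
```

```bash
python3 - <<'E'
from h import *
from rig import r,grab_frame
s=r.sense(); print(s['clock'],s['eef_pos'],s['tcp_rot'],s['opening'],r.nose_length)
f=grab_frame('side'); cv2.imwrite('pics/side1.png',f['image'][:,:,::-1])
print(delta(s,[616,123,410]), delta(s,[612,-307,410]))
E
```

```text
5.6 [615.8936988  121.87034223 255.34052785] [ 3.14130893e+00 -3.58247249e-05  2.72722962e-01] 0.002418525117787643 173.4
[   0.4   -1.  -154.7] [-119.3  412.  -154.5]
```

View pics/side1.png

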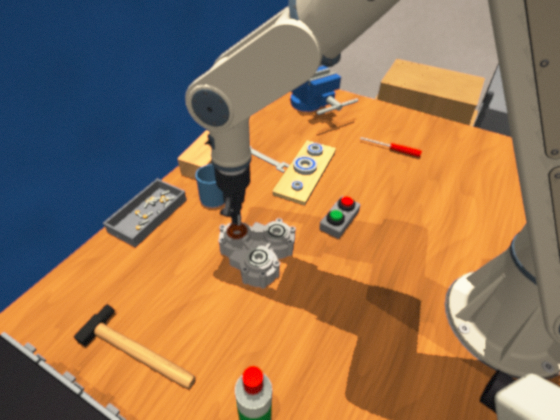

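The side view shows the fingertips standing just above the rusty bearing at (236,228), and nothing has moved. The dwell lasted over 2.4 s. I'll go straight up and travel high to the medium spare.

Call:
carry_out:
  steps:
    - [[0,0,0,-0.03,0],[0,0,0,-0.07,0],[0,0,0,-0.11,0],[0,0,0,-0.15,0],[0,-0.012,0.04,-0.155,0],[0,-0.024,0.083,-0.155,0],[0,-0.037,0.127,-0.155,0],[0,-0.05,0.17,-0.155,0]]

```text
clock: 6.45
eef_pos: [613.2, -56.8, 410.7]
tcp_rot: [3.141, -0.001, 0.273]
contact_force: [-0.1, -0.8, -0.0]
opening: 0.002
```

Call:
carry_out:
  steps:
    - [[0,-0.012,0.04,0,0],[0,-0.024,0.083,0,0],[0,-0.037,0.127,0,0],[0,-0.05,0.17,0,0],[0,-0.062,0.21,0,0],[0,-0.068,0.235,0,0],[0,-0.068,0.235,0,0],[0,-0.068,0.235,0,0]]

```text
clock: 7.25
eef_pos: [610.9, -301.7, 410.5]
tcp_rot: [-3.141, -0.0, 0.272]
contact_force: [-0.6, 0.6, 0.0]
opening: 0.004
```

```bash
python3 - <<'E'
from h import *
from rig import r,grab_frame
s=r.sense(); print(s['clock'],s['eef_pos'],s['tcp_rot'])
f=grab_frame('wrist'); cv2.imwrite('pics/wrist2.png',f['image'][:,:,::-1])
for st,c in blobs(f['image'],(100,80,60),(125,255,255),100)[0]:
        bx=[st[0]+(st[2]-1)/2,st[1]+(st[3]-1)/2]; print(st,bx,wcast(f,s,bx,33).round(0))
print(delta(s,[612,-307,410]))
E
```

```text
7.25 [ 610.92219974 -301.73365901  410.46221567] [-3.14142483e+00 -3.10044356e-04  2.72005705e-01]
[533  40  27  64 863] [np.float64(546.0), np.float64(71.5)] [ 784. -523.   33.]
[ 171  138   57   57 1017] [np.float64(199.0), np.float64(166.0)] [ 603. -218.   33.]
[100 149  27  27 214] [np.float64(113.0), np.float64(162.0)] [ 583. -131.   33.]
[263 160  40  40 492] [np.float64(282.5), np.float64(179.5)] [ 612. -306.   33.]
[ 520  168   40   51 1033] [np.float64(539.5), np.float64(193.0)] [ 672. -573.   33.]
[-0.4  5.4  0.5]
```

View pics/wrist2.png

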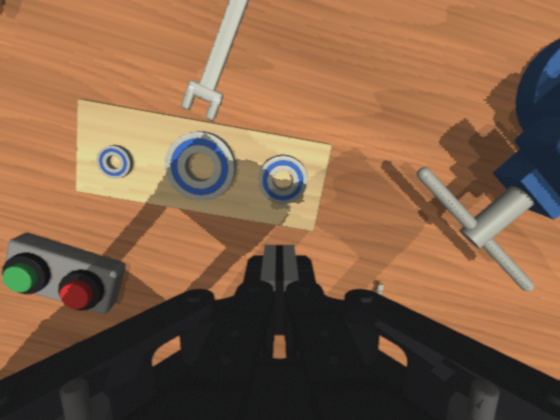

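The wrist view shows seals 27, 57 and 40 px wide. That ratio matches 35:72:52 mm, so the medium spare is at pixel (282,180), which casts to (612,-306). Lowering to it.

Call:
carry_out:
  steps:
    - [[0,0,0.005,0.02,0],[0,0,0.005,0.055,0],[0,0,0.005,0.09,0],[0,0,0.005,0.125,0],[0,0,0.005,0.155,0],[0,0,0.005,0.178,0],[0,0,0.005,0.178,0],[0,0,0.005,0.178,0]]

```text
clock: 8.1
eef_pos: [612.9, -304.7, 233.0]
tcp_rot: [-3.141, -0.0, 0.274]
contact_force: [0.4, -0.2, 0.5]
opening: 0.002
```

Call:
carry_out:
  steps:
    - [[0,0,0,0,0],[0,0,0,0,0],[0,0,0,0,0],[0,0,0,0,0],[0,0,0,0,0],[0,0,0,0,0],[0,0,0,0,0],[0,0,0,0,0]]

```text
clock: 8.9
eef_pos: [612.8, -304.7, 232.9]
tcp_rot: [-3.141, -0.0, 0.274]
contact_force: [0.1, -0.5, 0.5]
opening: -0.002
```

Call:
carry_out:
  steps:
    - [[0,0,0,0,0],[0,0,0,0,0],[0,0,0,0,0],[0,0,0,0,0],[0,0,0,0,0],[0,0,0,0,0],[0,0,0,0,0],[0,0,0,0,0]]

```text
clock: 9.7
eef_pos: [612.8, -304.7, 232.9]
tcp_rot: [-3.141, -0.0, 0.274]
contact_force: [0.1, -0.3, -0.9]
opening: -0.002
```

Call:
carry_out:
  steps:
    - [[0,0,0,0,0],[0,0,0,0,0],[0,0,0,0,0],[0,0,0,0,0],[0,0,0,0,0],[0,0,0,0,0],[0,0,0,0,0],[0,0,0,0,0]]

```text
clock: 10.5
eef_pos: [612.8, -304.7, 232.9]
tcp_rot: [-3.141, -0.0, 0.274]
contact_force: [-0.1, 0.0, -0.2]
opening: -0.004
```

```bash
python3 - <<'E'
from h import *
from rig import r,grab_frame
s=r.sense(); print(s['clock'],s['eef_pos'],s['tcp_rot'])
f=grab_frame('scene'); cv2.imwrite('pics/scene2.png',f['image'][:,:,::-1])
print(delta(s,[434,-54,405]),delta(s,[390,-54,405]))
E
```

```text
10.5 [ 612.80230481 -304.74925882  232.89443756] [-3.14092577e+00 -3.00679240e-05  2.74248998e-01]
[-104.2 -289.9 -171.9] [-146.6 -301.8 -171.9]
```

View pics/scene2.png

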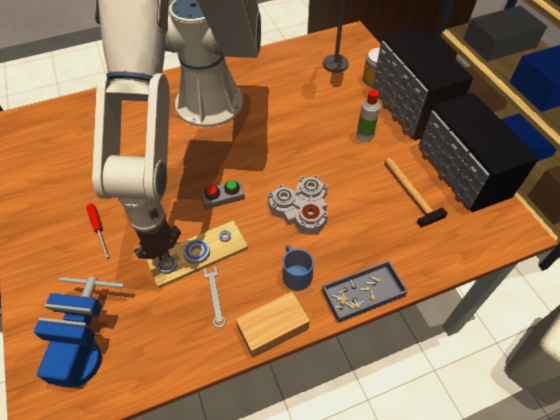

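The scene view shows the hand over the medium spare at (166,262), with everything else in place. I'll go up and over to the green button, staying high for a wrist look.

Call:
carry_out:
  steps:
    - [[0,0,0,-0.03,0],[0,0,0,-0.07,0],[0,0,0,-0.11,0],[0,0,0,-0.15,0],[0,-0.014,-0.04,-0.17,0],[0,-0.029,-0.08,-0.17,0],[0,-0.043,-0.12,-0.17,0],[0,-0.058,-0.16,-0.17,0]]

```text
clock: 11.35
eef_pos: [512.5, -165.4, 403.3]
tcp_rot: [-3.141, -0.001, 0.274]
contact_force: [0.6, 0.1, -0.2]
opening: -0.0
```

Call:
carry_out:
  steps:
    - [[0,-0.014,-0.04,0,0],[0,-0.029,-0.08,0,0],[0,-0.043,-0.12,0,0],[0,-0.046,-0.13,0,0],[0,-0.046,-0.13,0,0],[0,-0.046,-0.13,0,0]]

```text
clock: 11.95
eef_pos: [433.9, -53.1, 403.7]
tcp_rot: [3.141, -0.002, 0.274]
contact_force: [-0.2, -0.8, 0.2]
opening: 0.001
```

```bash
python3 - <<'E'
from h import *
from rig import r,grab_frame
s=r.sense(); print(s['clock'],s['eef_pos'],s['tcp_rot'])
f=grab_frame('wrist'); cv2.imwrite('pics/wrist3.png',f['image'][:,:,::-1])
for nm,lo,hi in [('g',(45,100,50),(85,255,255)),('r',(0,200,90),(5,255,255)),('r2',(172,180,80),(180,255,255))]:
  for st,c in blobs(f['image'],lo,hi,100)[0]:
        print(nm,st,c.round(1),wcast(f,s,c,52).round(0),delta(s,[*wcast(f,s,c,52)[:2],235]))
E
```

```text
11.95 [433.85313693 -53.06364508 403.7256205 ] [ 3.14100957e+00 -2.01649264e-03  2.74447370e-01]
g [266 171  33  32 815] [281.4 186.5] [434. -56.  52.] [ -1.4   3.  168.7]
```

View pics/wrist3.png

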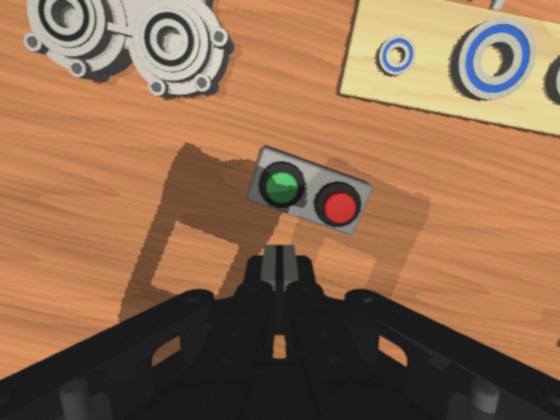

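Green is at pixel (281,186), which casts to (434,-56). It is 33 px wide, or about 32 mm as given. I'll lower to just above it, then press slowly.

Call:
carry_out:
  steps:
    - [[0,-0.001,0.003,0.02,0],[0,-0.001,0.003,0.055,0],[0,-0.001,0.003,0.09,0],[0,-0.001,0.003,0.125,0],[0,-0.001,0.003,0.15,0],[0,-0.001,0.003,0.165,0],[0,-0.001,0.003,0.165,0],[0,-0.001,0.003,0.165,0]]

```text
clock: 12.8
eef_pos: [434.8, -57.2, 238.5]
tcp_rot: [3.141, -0.001, 0.273]
contact_force: [0.6, -0.8, 0.4]
opening: -0.0
```

```bash
python3 - <<'E'
from h import *
from rig import r,grab_frame
s=r.sense(); print(s['clock'],s['eef_pos'],s['tcp_rot'],s['contact_force'],s['eef_pos'][2]-173.4)
f=grab_frame('wrist'); cv2.imwrite('pics/wrist4.png',f['image'][:,:,::-1])
print(delta(s,[434,-56,225.4]))
E
```

```text
12.8 [434.82565708 -57.19774668 238.50951912] [ 3.14133104e+00 -1.22173843e-03  2.72734414e-01] [ 0.58791609 -0.82190566  0.35824236] 65.10951911565186
[-0.5 -1.4 13.1]
```

View pics/wrist4.png

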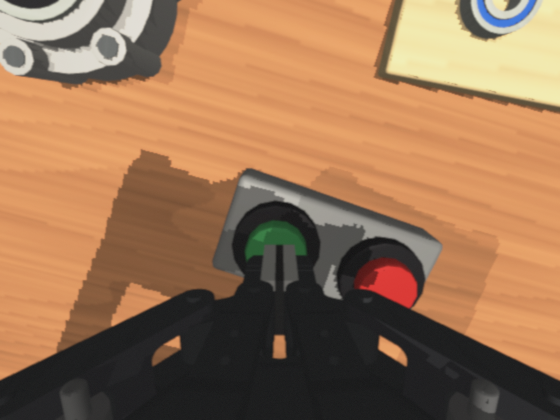

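The fingertips at (280,250) stand over the green button and well clear of the red one. Contact is due at 13 mm and full travel at 19 mm.

Call:
carry_out:
  steps:
    - [[0,0,-0.001,0.006,0],[0,0,-0.001,0.011,0],[0,0,-0.001,0.014,0],[0,0,-0.001,0.016,0],[0,0,-0.001,0.018,0],[0,0,-0.001,0.019,0],[0,0,-0.001,0.019,0],[0,0,-0.001,0.019,0]]

```text
clock: 13.65
eef_pos: [434.9, -56.1, 220.2]
tcp_rot: [3.141, -0.003, 0.273]
contact_force: [0.5, -1.0, 4.8]
opening: 0.003
```

Call:
carry_out:
  steps:
    - [[0,0,0,0.001,0],[0,0,0,0.002,0],[0,0,0,0.002,0],[0,0,0,0.002,0]]

```text
clock: 14.05
eef_pos: [434.9, -56.2, 219.1]
tcp_rot: [3.141, -0.003, 0.273]
contact_force: [-5.2, 0.8, 23.6]
opening: 0.0
```

```bash
python3 - <<'E'
from h import *
from rig import r,grab_frame
s=r.sense(); print(s['clock'],s['eef_pos'],s['contact_force'])
E
```

```text
14.05 [434.93259332 -56.15671308 219.11782042] [-5.15811111  0.78339592 23.56510016]
```

The force climbs to 24 N, so the button has hit its stop and is fully down. I'll let it up and draw away.

Call:
carry_out:
  steps:
    - [[0,0,0,-0.005,0],[0,0,0,-0.015,0],[0,0,0,-0.04,0],[0,0,0,-0.08,0],[0,0,0,-0.12,0],[0,0,0,-0.15,0],[0,0,0,-0.165,0],[0,0,0,-0.165,0]]

```text
clock: 14.85
eef_pos: [434.8, -56.1, 386.4]
tcp_rot: [3.139, -0.007, 0.273]
contact_force: [-0.3, -0.9, -0.2]
opening: -0.001
```

Call:
carry_out:
  steps:
    - [[0,-0.03,0.025,0,0],[0,-0.06,0.05,0,0],[0,-0.09,0.08,0,0],[0,-0.1,0.12,0,0],[0,-0.1,0.16,0,0],[0,-0.1,0.18,0,0],[0,-0.1,0.18,0,0],[0,-0.1,0.18,0,0]]

```text
clock: 15.65
eef_pos: [386.6, -255.7, 385.0]
tcp_rot: [3.142, -0.005, 0.272]
contact_force: [-0.5, 0.5, -0.6]
opening: 0.002
```

```bash
python3 - <<'E'
from h import *
from rig import r,grab_frame
s=r.sense(); print(s['clock'],s['eef_pos'],s['contact_force'],abs(s['qvel']).max())
for n in ['side','scene']:
    f=grab_frame(n); cv2.imwrite(f'pics/{n}5.png',f['image'][:,:,::-1])
    d=np.abs(f['image'].astype(int)-cv2.imread(f'pics/{n}0.png')[:,:,::-1]).max(2)
    if n=='scene': print('mallet/spray/mug/board/screw diff', [int((d[a:b,c:e]>60).sum()) for a,b,c,e in [(150,230,380,450),(85,145,355,385),(245,290,280,315),(220,330,145,250),(200,260,80,112)]])
    for st,c in blobs(f['image'],(45,100,50),(85,255,255),60)[0]: print(n,st,c.round(1))
E
```

```text
15.65 [ 386.60823643 -255.72476749  385.03720359] [-0.47274477  0.47411772 -0.6249451 ] 0.019582268709038352
side [329 210  14  11 126] [335.7 215.1]
side [239 407  32  13 135] [256.5 416.3]
mallet/spray/mug/board/screw diff [0, 0, 0, 0, 0]
scene [226 181  11   9  74] [231.1 184.9]
```

View pics/scene5.png

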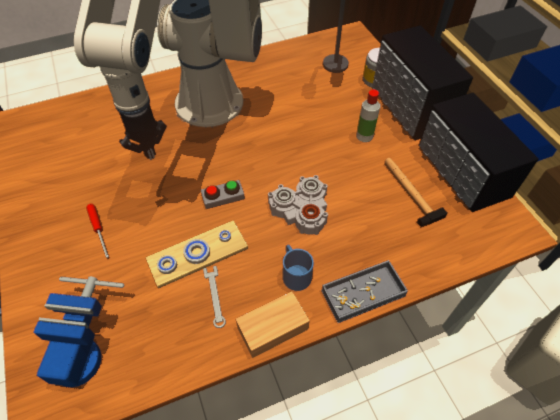

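The scene view shows everything where it started. The green button is back up at (231,185), and the hand is clear. Handing in.

```bash
python3 -c "
from rig import workorder; print(workorder.sign_off())"
```

```text
the job is handed in; nothing more can be done
None
```

The job is done and handed in; `sign_off` gives no verdict, so what follows rests on my own checks.

- **Rusty bearing:** I pointed at it with shut fingers, about 26 mm above its middle, at (616, 122) mm for at least 2.4 s. Both fixed cameras and the wrist camera put it within about 2 mm of there.
- **Medium spare:** I pointed at it the same way, about 26 mm above, at (613, -305) mm for at least 2.4 s. Its seal width compared with the other two spares confirmed the size.
- **Green button:** I pressed it to its stop, where the force rose from about 5 N to 24 N. I then let it come back up and drew the hand away.

**Last checks:** the green button is back at its starting position in both fixed views. The before-and-after comparison of the scene picture showed no change at the spares, wrench, mug, mallet, spray can or screwdriver. The contact force was about zero except while pressing. I only checked by eye that the red button stayed up.

The one disagreement was the green button: the two fixed cameras differed by about 10 mm on its position, and the wrist camera settled it before the press.

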